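# Tighten a bolt until the click wrench breaks over

### The arm

A 6-joint arm with a two-finger parallel gripper is mounted at the origin on a cart in front of the work surface, level with it; the furniture and walls round the work are solid. World frame = base frame: x ahead of the robot, y to its left, z up, the work surface at z = 0. Lengths are in m, angles in rad, forces in N, time in s.
With the tool pointing down it reaches from about 0.3 to 0.875 m from the base axis. Payload 6.4 kg.
Tool frame: the origin (TCP) lies on the centre line of the jaws, within the pads' length; the fingertips stand ctrl.nose_length ahead of it and the grasp point (between the pads) lies 6 mm ahead of it (ctrl.nose_length is the distance from the TCP to the fingertips, in m); x points along the fingers, y is the direction in which the jaws open and shut, and the axes are right-handed (so a half turn about x gives the same grasp; the last joint's range is limited). The gripper opens to 85 mm and grips with 20 to 120 N. Pads are 22 mm wide; open, the fingers measure 114 mm over their backs; the gripper's body (76 mm by 85 mm) begins 54 mm behind the grasp point. The pads swing forward as they close: fully open they stand 13 mm farther back than shut.
Start: joints at [-1.542, 0.181, 1.607, -0, 1.354, -0.206], TCP at [0.134, -0.559, 0.256] pointing down, gripper open.
Joint ranges: [-2.99, 2.99], [-0.89, 2.07], [0.3, 2.58], [-1.14, 4.28], [0, 2.63], [-3.12, 3.12]. Speed limits (rad/s): [2.57, 2.57, 3.01, 3.14, 3.14, 3.14].

### API

Orientations are given as a unit quaternion [w, x, y, z].
In Python, from bench import telemetry, cams, workorder, spotter, ctrl gives the robot as it stands. The module is installed in compiled form; this text tells all that it offers.
- The arm moves only by the tool servo_tool, never from a script. Its argument "targets" is one flat list of numbers, 4 for each row, row after row: the shift along the tool's x, y, z in mm, then the turn about the tool's x in rad. A call has exactly 5 rows; each row shifts and turns the commanded pose from where the row before left it, along the tool's axes as they then stand; what a row does not reach is not made up. A row lasts 1/10 s, in which the tool goes at most 50 mm and 8.59 degrees, less where a joint would pass 70% of its speed; a pose out of reach is approached as far as the arm can. A call is refused whole if a number of a shift passes 50 or a number of a turn 0.15, either way. A call with a gripper value outside its range is refused whole. "fingers" is the finger opening in mm, from 0 to 85.4, set as the call begins (left out, the last holds). The fingers move at their own pace and stop on an object; the grip force is fixed at half the most. Time passes only in rows, so rows that do not move let the fingers close, or fill a call up. It gives the time, the measured TCP pose, the force and the opening at its end, in the units of the state.
- telemetry.get_obs(): the state, without advancing time (a new reading comes with each control period).
- cams.camera(name): name is "side" or "top" or "wrist"; returns (picture, depth): 400x640x3 uint8, blue, green, red; 400x640 float32, m along the optical axis (not along the pixel's ray), 0 where there is no reading.
- cams.camera_params(name): a dict with "intrinsics" (3x3 intrinsics, pixels), "D" ([k1, k2, p1, p2, k3] as OpenCV has them; the pictures are not rectified), "R" (3x3) and "t" (3): a world point X has camera coordinates R X + t; the wrist camera has in their place "mount" (4x4, takes a point from camera to tool coordinates, whose origin is the TCP and whose axes are the tool frame's). Camera axes: x right, y down, z forward; pixel columns grow to the right and rows downward; lengths in m; the calibration is good to about 2 mm. A picture is of the moment at which its call begins: read the wrist's pose just before it. camera_params takes no time and is no camera call.
- workorder.hand_in(): hands the job in, once; it reports no verdict.
Trained networks look in the newest picture that a camera, given by its name, has taken for a name from the list of things; names that differ only in an ending like _2 or _b are one class to them, and where a whole thing is asked for, a point or a joint stands for the part that bears it (a point fixed in the world has none). Each returns a list of dicts, best first, with "score" (0 to 1); they miss things now and then, are a little off and sometimes report something else, mostly with a low value. They report only what shows in the picture. A call takes as long as a camera call.
- spotter.search_frame(camera, thing): "pixel" ([column, row] in pixels, amid what is visible of it).
The state is a dict: "time_s": time; "q": joint angles; "dq": joint speeds; "joint_efforts": joint torques, N m; "eef_pos": TCP position; "eef_rot": TCP orientation; "wrist_force": force on the tool from outside, world axes, zero at the start; "torque": the same for the moment, N m; "opening": opening from 0.0 (shut) to 1.0 (fully open).
Only numpy, scipy, OpenCV 4.12 (cv2) and the standard library are available. Lean on these libraries where they do the work, as an engineer would, in place of code of your own. Each camera call takes 0.05 s, during which the arm holds its last target.

### The job

Two wrenches sit on bolts on the bench. Take the click-type torque wrench, the longer one with the pin joint in its neck, and swing its handle clockwise (seen from above) until the bolt comes up tight and the handle clearly breaks over at the pin joint; stop there, well before the joint is bent as far as it goes, and let go so that the handle springs back straight. Leave the shorter plain wrench as it is.

Things in the scene. Friction and masses are not known exactly. Their poses are not given: they have to be found in the camera images.
- click_station: steel holding plate 90 x 80 x 12 mm with a round boss, fixed to the bench, that carries the bolt with the click wrench. Origin on the bolt's upright axis at bench height, z up. The wrench lies level, its centre line 72 mm above the bench, and points roughly towards the robot. With the bolt tight and the wrench straight, the wrench points exactly along the plate's own -x axis.
- click_bolt (a joint): turn of the bolt and the wrench's head about the upright bolt axis, rad, growing clockwise seen from above. It starts between 0.02 and 0.30, turns with steady friction (0.7 N m, about 4 N at the grip), stays where it is left, and stops hard at 0.55, where the bolt is tight.
- click_handle (a joint): bend of the upright pin joint in the wrench's neck, 45 mm from the bolt axis, rad: 0 straight, growing clockwise. A preloaded spring keeps it straight up to 1.6 N m (11 N at the grip), so it bends only once the bolt is tight, then yields at near-constant force (damping 0.9 N m s/rad: go slowly); springs back when released. Broken over from 0.10; end stop 0.40, keep under 0.34.
- click_grip (a point): grip point of the click wrench: on the centre line in the middle of its black ribbed round grip (25 mm thick, 110 mm long), 190 mm from the bolt axis when straight, 145 mm from the pin joint, 72 mm above the bench. Whole wrench 253 mm from bolt axis to end. x axis along the handle towards the bolt when straight.
- plain_grip (a point): middle of the black ribbed grip (25 mm thick, 100 mm long) of the other, shorter wrench: one rigid piece with no pin joint, 198 mm from its bolt axis to its end, on a like plate; this point is 140 mm from its bolt axis. Not to be moved.

How it is judged:
By the outcome, as a careful person would: the job done as asked, in the order asked, and still so for the second after the job is handed in, with the robot touching nothing.
It also fails if it takes over 35 s, if anything falls off the work surface, if the arm or the gripper's body presses on something with over 40 N, if the wrist force passes 120 N, or if a joint passes its speed limit or range.

## Working session

There is one attempt and no reset: what is moved stays moved. The work goes in short steps, Python scripts to look and compute and a tool call to move; the robot and the scene stay as the last step left them, time stands still between calls to the robot, and variables do not carry over. Pictures are saved under pics/ and viewed, and the job is handed in when it is done.

Besides the shell and the picture viewer there is one more tool, called after ">>>" in YAML: its name, and indented under it one key for each argument. servo_tool: Moves the arm, as the interface text tells. Its arguments: {"type":"object","properties":{"targets":{"type":"array","items":{"type":"number"}},"fingers":{"type":"number"}},"required":["targets"]}

```bash
mkdir -p pics
python3 - <<'E'
from bench import telemetry, cams, spotter, ctrl
import cv2, numpy as np
o=telemetry.get_obs(); print(o, ctrl.nose_length)
for n in ["top","side"]:
    p,d=cams.camera(n); cv2.imwrite(f"pics/{n}0.png",p); np.savez(f"{n}0.npz",p=p,d=d)
    print(n,cams.camera_params(n))
    for t in ["click_grip","plain_grip","click_station"]:
        print(t,spotter.search_frame(n,t))
print(cams.camera_params("wrist"))
E
```

```text
{'time_s': 0.0, 'q': array([-1.54233316e+00,  1.81577546e-01,  1.60799834e+00,  3.20976482e-05,
        1.35378174e+00, -2.06313701e-01]), 'dq': array([-0.00041109, -0.00128314,  0.00138359,  0.00095183, -0.00063776,
        0.00044081]), 'joint_efforts': array([ 2.26209511e-05, -4.44876730e+01, -3.51340699e+01, -2.24633491e-04,
        9.02499160e-03,  2.46044657e-06]), 'eef_pos': array([ 0.13376392, -0.55871063,  0.25536825]), 'eef_rot': array([ 0.08219262,  0.70230686,  0.08343374, -0.70217395]), 'wrist_force': array([ 0.40718265, -0.3568486 ,  0.46510602]), 'torque': array([-0.00851073,  0.01496053, -0.06741827]), 'opening': 0.9969127194934044} 0.025
top {'intrinsics': array([[362.86982772,   0.        , 319.88542516],
       [  0.        , 362.86982772, 199.01419373],
       [  0.        ,   0.        ,   1.        ]]), 'D': array([-0.02986734,  0.        ,  0.        ,  0.        ,  0.        ]), 'R': array([[ 0.01170109, -0.99991656, -0.00547333],
       [-0.98945651, -0.01078812, -0.14442795],
       [ 0.14435685,  0.00710558, -0.98950018]]), 't': array([-0.0097182 ,  0.57920
[... 704 characters left out ...]
 [{'pixel': [344.6, 182.5], 'score': 0.83}]
click_station [{'pixel': [234.8, 263.6], 'score': 0.89}]
{'intrinsics': array([[351.85814036,   0.        , 320.84020045],
       [  0.        , 351.85814036, 198.85091918],
       [  0.        ,   0.        ,   1.        ]]), 'D': array([-0.05315039,  0.        ,  0.        ,  0.        ,  0.        ]), 'mount': array([[ 3.08824597e-04, -3.20304522e-01,  9.47314582e-01,
        -1.17314488e-01],
       [ 9.99999947e-01,  4.85391724e-06, -3.24358829e-04,
        -1.68538168e-04],
       [ 9.92954133e-05,  9.47314633e-01,  3.20304507e-01,
        -8.40385985e-02],
       [ 0.00000000e+00,  0.00000000e+00,  0.00000000e+00,
         1.00000000e+00]])}
```

View pics/top0.png

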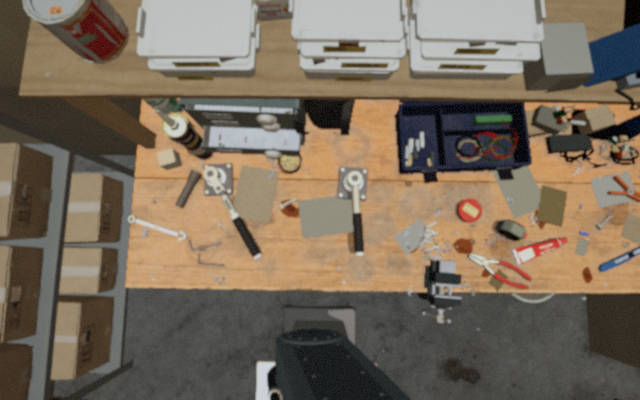

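View pics/side0.png

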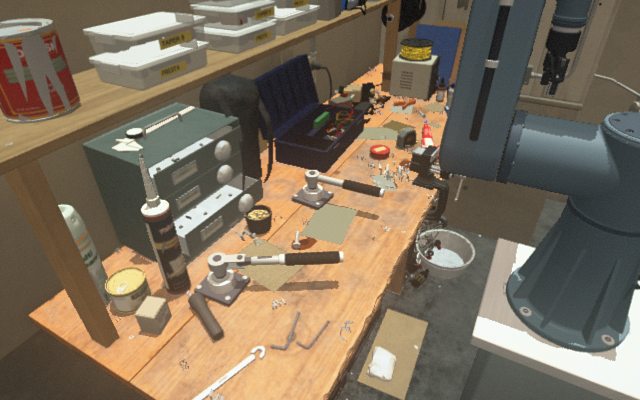

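Run:
```python
import cv2
p=cv2.imread("pics/top0.png")[150:280,170:400]
cv2.imwrite("pics/top0z.png",cv2.resize(p,None,fx=3.4,fy=3.4,interpolation=cv2.INTER_CUBIC))
```

```text
(no output)
```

View pics/top0z.png

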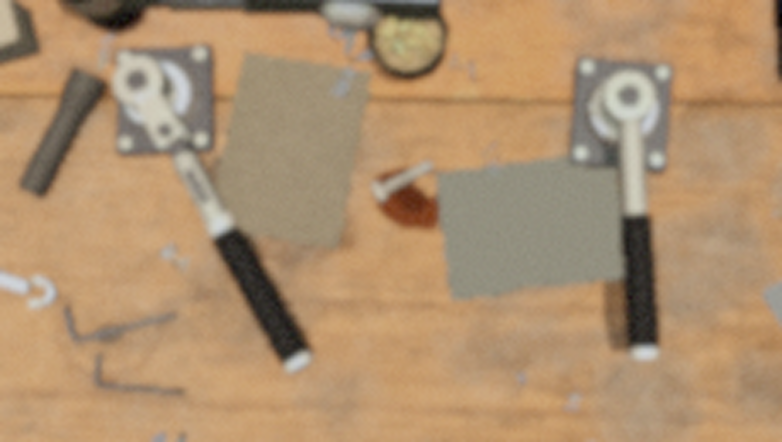

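```bash
cat > h.py <<'E'
import numpy as np, cv2
from bench import cams
def ray(cam,px,z):
    P=cams.camera_params(cam); u=cv2.undistortPoints(np.array([[px]],float),P["intrinsics"],P["D"])[0,0]
    R,t=P["R"],P["t"]; C=-R.T@t; d=R.T@np.array([u[0],u[1],1]); return C+d*(z-C[2])/d[2]
def proj(cam,X):
    P=cams.camera_params(cam); return cv2.projectPoints(np.array([X],float),cv2.Rodrigues(P["R"])[0],P["t"],P["intrinsics"],P["D"])[0].ravel()
E
python3 - <<'E'
from h import *
z=lambda x,y:(x/3.4+170,y/3.4+150)
b=ray("top",z(140,78),.085);e=ray("top",z(296,361),.072);gs=ray("top",z(228,228),.072)
print("bolt",b,"end",e,"gripstart",gs,np.linalg.norm((e-b)[:2]),np.linalg.norm((gs-b)[:2]))
print("spot",ray("top",(239.3,226.1),.072))
h=(e-b)[:2]; print("handle ang",np.arctan2(h[1],h[0]))
c=[ray("top",z(*p),.014)[:2] for p in [(124,56),(201,52),(127,145),(203,140)]]
print(np.array(c),"centre",np.mean(c,0)); 
for i,j in [(0,2),(1,3)]:
    d=c[j]-c[i]; print(np.linalg.norm(d),np.arctan2(d[1],d[0]))
for i,j in [(0,1),(2,3)]:
    d=c[j]-c[i]; print(np.linalg.norm(d),np.arctan2(d[1],d[0])-np.pi/2)
d=np.load("top0.npz")["d"]; print(d[226,239], d[225:240,240])
# pts from depth of grip
P=cams.camera_params("top")
print(proj("side",e),proj("side",b))
E
```

```text
bolt [0.63835859 0.27964668 0.085     ] end [0.42629209 0.15463114 0.072     ] gripstart [0.52546815 0.21000986 0.072     ] 0.24617286948998393 0.13264062877780655
spot [0.50219548 0.20319151 0.072     ]
handle ang -2.6089213288773543
[[0.67218996 0.31639411]
 [0.67613306 0.25263933]
 [0.59782041 0.30960441]
 [0.60260692 0.24740879]] centre [0.63718759 0.28151166]
0.07467884853850507 -3.0505483843056167
0.07371194546752408 -3.0705739100511367
0.0638765998482967 -3.079823525609864
0.06237952931427668 -3.0647850542120567
0.9236632 [0.919818   0.92010885 0.9225244  0.9205845  0.92231894 0.9210184
 0.9214701  0.9209122  0.9201461  0.92790616 1.0035568  1.0007674
 1.0007342  1.0000474  1.0049244 ]
[340.4623074  257.20225532] [218.04027927 256.13318931]
```

Run:
```python
from h import *
from scipy.spatial.transform import Rotation as Ro
from bench import telemetry
q=telemetry.get_obs()["eef_rot"]; M=Ro.from_quat(np.roll(q,-1)).as_matrix(); print(M.round(4))
P=cams.camera_params("top"); d=np.load("top0.npz")["d"]
v,u=np.mgrid[0:400,0:640]; n=cv2.undistortPoints(np.stack([u,v],-1).reshape(-1,1,2).astype(float),P["intrinsics"],P["D"]).reshape(400,640,2)
X=np.dstack([n*d[...,None],d])@P["R"]-(P["R"].T@P["t"]); ok=d>0
for y0 in np.arange(-.45,.45,.1):
  print(round(y0,2),[float(X[...,2][ok&(abs(X[...,1]-y0-.05)<.05)&(abs(X[...,0]-x0-.05)<.05)].max(initial=-9).round(2)) for x0 in np.arange(.2,.8,.1)])
```

```text
[[-0.000e+00  2.326e-01 -9.726e-01]
 [ 2.000e-04 -9.726e-01 -2.326e-01]
 [-1.000e+00 -2.000e-04 -1.000e-04]]
-0.45 [-0.93, 0.02, 0.02, 0.03, 0.1, 0.47, 0.47]
-0.35 [0.09, 0.11, 0.1, 0.04, 0.08, 0.54, 0.09]
-0.25 [-0.92, 0.01, 0.01, 0.01, 0.09, 0.54, 0.45]
-0.15 [0.61, 0.01, 0.09, 0.09, 0.09, 0.54, 0.53]
-0.05 [0.61, 0.01, 0.01, 0.01, 0.05, 0.54, 0.41]
0.05 [0.49, 0.01, 0.08, 0.02, 0.13, 0.5, 0.5]
0.15 [-0.93, 0.02, 0.09, 0.09, 0.13, 0.5, 0.5]
0.25 [-0.93, 0.02, 0.01, 0.09, 0.22, 0.53, 0.52]
0.35 [-0.93, 0.0, 0.01, 0.03, 0.05, 0.53, 0.53]
```

>>> servo_tool:
  targets: [0,-20,-16,0,0,-32,-25,0,0,-32,-25,0,0,-32,-25,0,0,-32,-25,0]
  fingers: 50

```text
time_s: 0.9
eef_pos: [0.2126, -0.3869, 0.2563]
eef_rot: [0.083, 0.702, 0.083, -0.702]
wrist_force: [0.8, 0.1, 0.2]
opening: 0.583
```

>>> servo_tool:
  targets: [0,-32,-25,0,0,-32,-25,0,0,-32,-25,0,0,-32,-25,0,0,-32,-25,0]

```text
time_s: 1.4
eef_pos: [0.2969, -0.2022, 0.2565]
eef_rot: [0.083, 0.702, 0.082, -0.702]
wrist_force: [-0.0, -0.3, 0.4]
opening: 0.586
```

>>> servo_tool:
  targets: [0,-32,-25,0,0,-32,-25,0,0,-32,-25,0,0,-32,-25,0,0,-32,-25,0]

```text
time_s: 1.9
eef_pos: [0.3814, -0.0173, 0.2567]
eef_rot: [0.083, 0.703, 0.083, -0.702]
wrist_force: [1.1, -0.8, -0.9]
opening: 0.589
```

>>> servo_tool:
  targets: [0,-32,-25,0,0,-32,-25,0,0,-32,-25,0,0,-32,-25,0,0,-22,-18,0]

```text
time_s: 2.4
eef_pos: [0.4613, 0.1568, 0.2564]
eef_rot: [0.083, 0.702, 0.084, -0.702]
wrist_force: [0.4, -0.9, 0.4]
opening: 0.585
```

>>> servo_tool:
  targets: [0,0,0,-0.1,0,0,0,-0.1,0,0,0,-0.1,0,0,0,0,0,0,0,0]

```text
time_s: 2.9
eef_pos: [0.4607, 0.1544, 0.2564]
eef_rot: [0.186, 0.682, 0.186, -0.682]
wrist_force: [0.5, -1.0, 0.5]
opening: 0.585
```

```bash
cat > look.py <<'E'
import sys
from h import *
from bench import telemetry
from scipy.spatial.transform import Rotation as Ro
o=telemetry.get_obs(); M=Ro.from_quat(np.roll(o["eef_rot"],-1)).as_matrix()
print(o["time_s"],o["eef_pos"].round(4),"toolY",M[:,1].round(3),"ang",np.arctan2(M[1,1],M[0,1]).round(3),"F",o["wrist_force"].round(2),"Fy_tool",(M.T@o["wrist_force"]).round(2))
tag=sys.argv[1]
for c in sys.argv[2:]:
    p,d=cams.camera(c)
    if c=="wrist":cv2.imwrite(f"pics/{c}{tag}.png",p)
    else:
        s=p[130:300,160:400]; cv2.imwrite(f"pics/{c}{tag}.png",cv2.resize(s,None,fx=3.3,fy=3.3,interpolation=cv2.INTER_CUBIC))
    np.savez(f"{c}{tag}.npz",p=p,d=d)
E
python3 look.py 1 wrist side
```

```text
2.9 [0.4607 0.1544 0.2564] toolY [ 0.507 -0.862  0.   ] ang -1.039 F [ 0.48 -1.02  0.55] Fy_tool [-0.55  1.12  0.11]
```

View pics/wrist1.png

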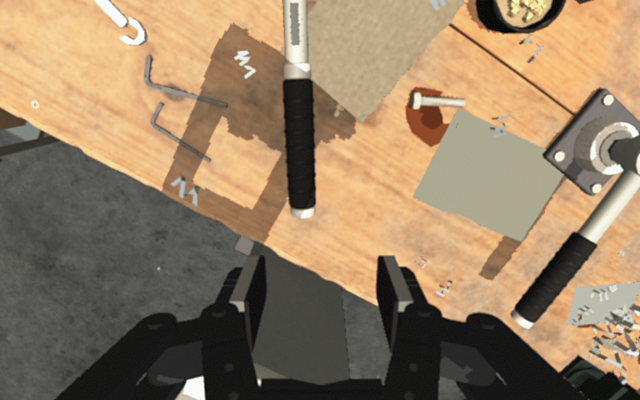

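View pics/side1.png

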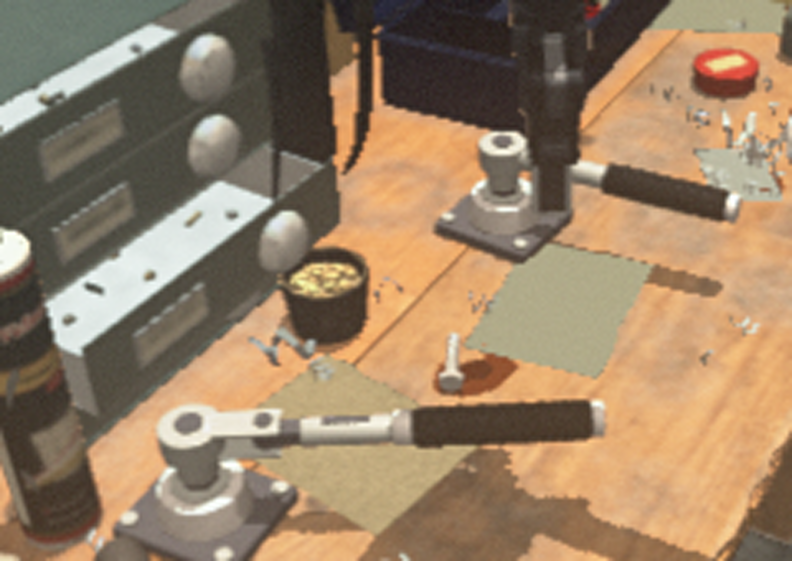

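```bash
cat >> h.py <<'E'
def wray(px,pos,quat,z):
    from scipy.spatial.transform import Rotation as Ro
    P=cams.camera_params("wrist"); m=P["mount"]; u=cv2.undistortPoints(np.array([[px]],float),P["intrinsics"],P["D"])[0,0]
    M=Ro.from_quat(np.roll(quat,-1)).as_matrix()
    C=pos+M@m[:3,3]; d=M@m[:3,:3]@np.array([u[0],u[1],1]); return C+d*(z-C[2])/d[2]
E
python3 - <<'E'
from h import *
from bench import telemetry
o=telemetry.get_obs()
f=lambda p:wray(p,o["eef_pos"],o["eef_rot"],.072)[:2]
a,b,c=f((302,212)),f((298.5,80)),f((296.5,20))
print(a,b,c); B=np.array([.6375,.2805])
for p in(a,b,c): print(np.linalg.norm(p-B),np.arctan2(*(p-B)[::-1]))
print(np.arctan2(*(a-b)[::-1]))
E
```

```text
[0.42568248 0.15345017] [0.52445093 0.21279387] [0.56294057 0.23638509]
0.246998624974505 -2.6013144043124727
0.131773340386009 -2.6019755642019478
0.08663275792300507 -2.6073173705276775
-2.6005582924681905
```

>>> servo_tool:
  targets: [0,-17.5,-31.5,0,20,0,0,0,35,0,0,0,35,0,0,0,10,0,0,0]

```text
time_s: 3.5
eef_pos: [0.4764, 0.1851, 0.1527]
eef_rot: [-0.186, -0.68, -0.187, 0.684]
wrist_force: [-0.7, 0.5, -0.3]
opening: 0.583
```

```bash
python3 look.py 2 wrist side
```

```text
3.5 [0.4764 0.1851 0.1527] toolY [ 0.508 -0.861 -0.003] ang -1.037 F [-0.66  0.51 -0.32] Fy_tool [ 0.33 -0.78  0.31]
```

View pics/wrist2.png

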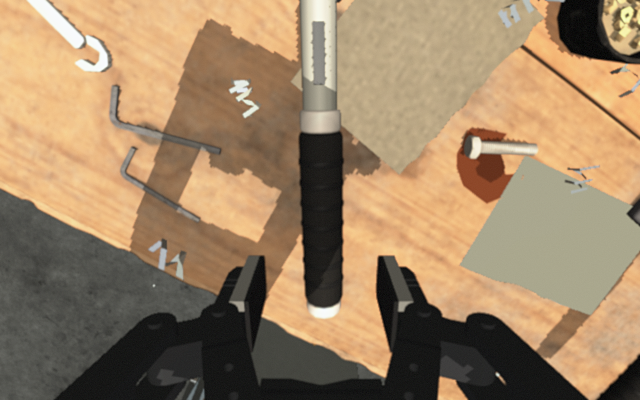

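>>> servo_tool:
  targets: [20,0,0,0,25,0,0,0,20,0,0,0,12,0,0,0,0,0,0,0]

```text
time_s: 4.1
eef_pos: [0.479, 0.1855, 0.0792]
eef_rot: [-0.187, -0.682, -0.187, 0.682]
wrist_force: [-0.1, -0.4, -0.1]
opening: 0.585
```

```bash
python3 look.py 3 wrist side
```

```text
4.1 [0.479  0.1855 0.0792] toolY [ 0.509 -0.861 -0.   ] ang -1.036 F [-0.1  -0.41 -0.11] Fy_tool [0.11 0.3  0.3 ]
```

View pics/wrist3.png

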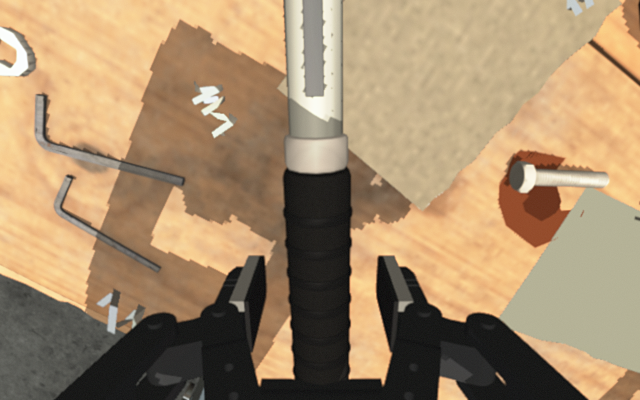

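View pics/side3.png

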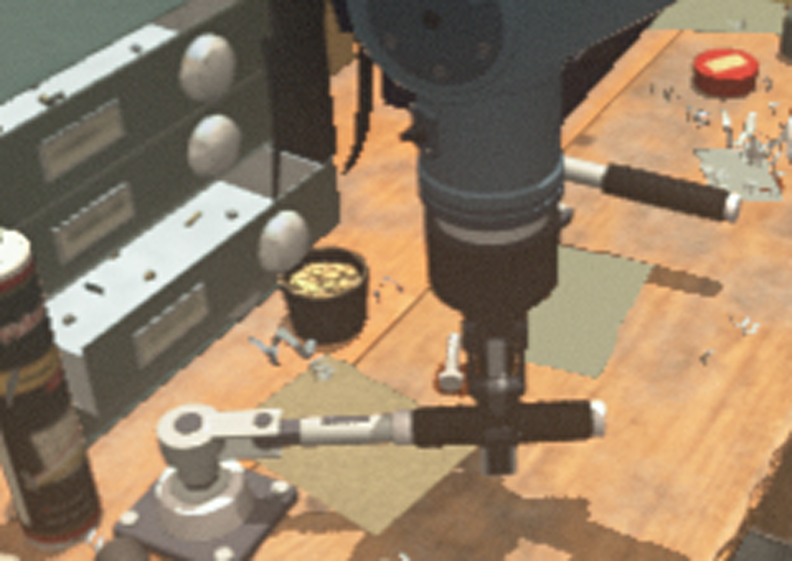

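>>> servo_tool:
  targets: [3,-2,0,0,2,-3,0,0,0,-3,0,0,0,-3,0,0.02,0,-4,0,0.02]

```text
time_s: 4.7
eef_pos: [0.4716, 0.1985, 0.0745]
eef_rot: [0.173, 0.686, 0.172, -0.685]
wrist_force: [1.8, -3.6, -0.9]
opening: 0.585
```

>>> servo_tool:
  targets: [0,-5,0,0.026,0,-5,0,0.026,0,-5,0,0.026,0,-5,0,0.026,0,-5,0,0.026]

```text
time_s: 5.2
eef_pos: [0.4615, 0.2211, 0.0747]
eef_rot: [0.128, 0.696, 0.127, -0.695]
wrist_force: [3.8, -2.9, 0.1]
opening: 0.584
```

```bash
python3 look.py 4 wrist side
```

```text
5.2 [0.4615 0.2211 0.0747] toolY [ 0.355 -0.935  0.001] ang -1.208 F [ 3.81 -2.93  0.06] Fy_tool [-0.05  4.09 -2.52]
```

View pics/wrist4.png

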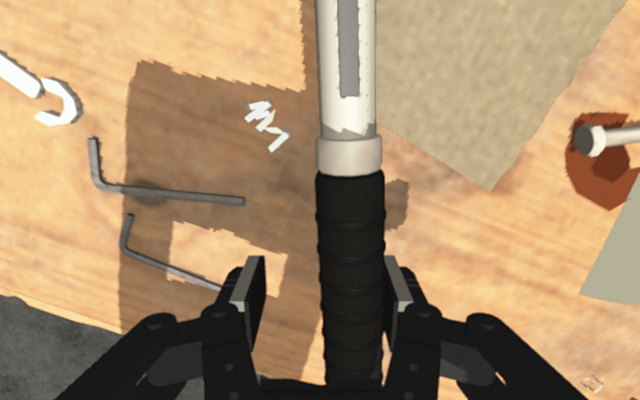

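>>> servo_tool:
  targets: [0,-5,0,0.026,0,-5,0,0.026,0,-5,0,0.026,0,-5,0,0.026,0,-5,0,0.026]

```text
time_s: 5.8
eef_pos: [0.4538, 0.2447, 0.0747]
eef_rot: [0.083, 0.703, 0.082, -0.702]
wrist_force: [3.4, -3.2, -0.5]
opening: 0.587
```

>>> servo_tool:
  targets: [0,-5,0,0.026,0,-5,0,0.026,0,-4,0,0.022,0,-3,0,0.016,0,-3,0,0.016]

```text
time_s: 6.3
eef_pos: [0.4494, 0.2644, 0.0744]
eef_rot: [0.045, 0.706, 0.045, -0.705]
wrist_force: [2.0, -3.0, 0.9]
opening: 0.583
```

```bash
python3 look.py 5 wrist side top
```

```text
6.3 [0.4494 0.2644 0.0744] toolY [ 0.128 -0.992  0.   ] ang -1.443 F [ 2.01 -2.97  0.86] Fy_tool [-0.86  3.2  -1.61]
```

View pics/wrist5.png

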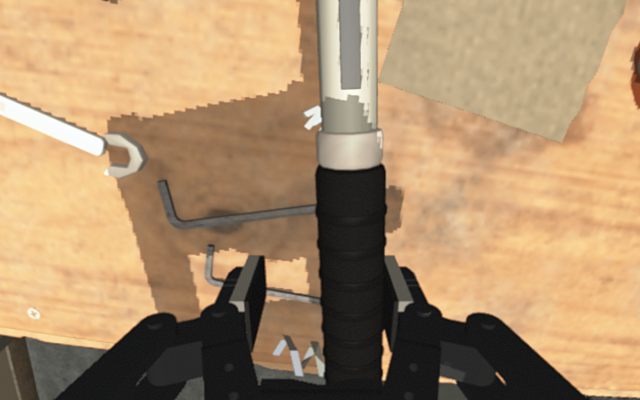

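View pics/side5.png

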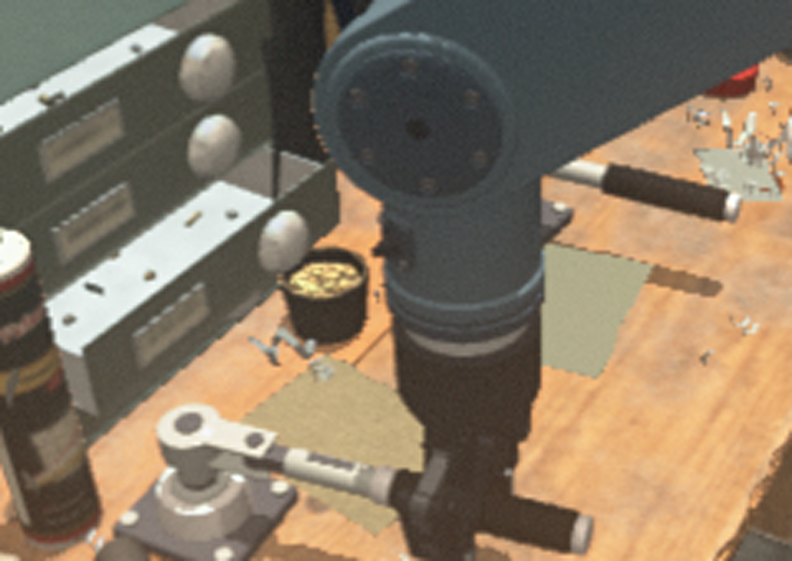

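>>> servo_tool:
  targets: [0,-3,0,0.016,0,-3,0,0.016,0,-3,0,0.016,0,-3,0,0.016,0,-2,0,0.012]

```text
time_s: 6.95
eef_pos: [0.4478, 0.2787, 0.0743]
eef_rot: [0.018, 0.707, 0.018, -0.707]
wrist_force: [3.2, -3.2, -0.1]
opening: 0.587
```

```bash
python3 look.py 6
```

```text
6.95 [0.4478 0.2787 0.0743] toolY [ 0.052 -0.999 -0.   ] ang -1.519 F [ 3.21 -3.24 -0.12] Fy_tool [ 0.12  3.4  -3.04]
```

>>> servo_tool:
  targets: [0,-2,0,0.012,0,-2,0,0.012,0,-2,0,0.012,0,-2,0,0.012,0,0,0,0]

```text
time_s: 7.45
eef_pos: [0.4476, 0.2859, 0.0742]
eef_rot: [0.002, 0.707, 0.001, -0.707]
wrist_force: [4.1, -5.5, 0.1]
opening: 0.583
```

```bash
python3 look.py 7 side
```

```text
7.45 [0.4476 0.2859 0.0742] toolY [ 0.004 -1.     0.001] ang -1.566 F [ 4.14 -5.46  0.08] Fy_tool [-0.08  5.48 -4.11]
```

View pics/side7.png

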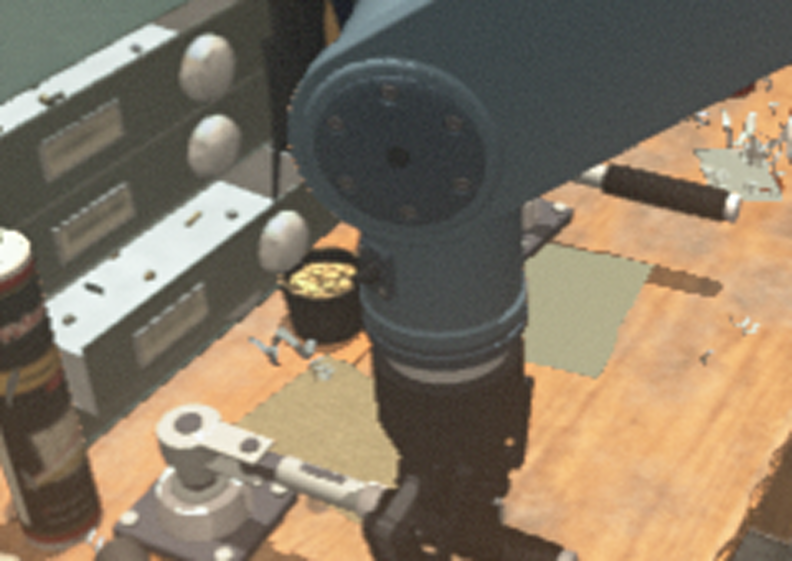

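>>> servo_tool:
  targets: [0,-2,0,0.014,0,-2,0,0.014,0,-2,0,0.014,0,-2,0,0.014,0,-2,0,0.014]

```text
time_s: 8.0
eef_pos: [0.4483, 0.2949, 0.0743]
eef_rot: [-0.022, 0.707, -0.024, -0.706]
wrist_force: [5.2, -11.1, 0.1]
opening: 0.59
```

```bash
python3 look.py 8 side wrist
```

```text
8.0 [0.4483 0.2949 0.0743] toolY [-0.066 -0.998  0.003] ang -1.637 F [  5.2  -11.07   0.15] Fy_tool [-0.11 10.7  -5.92]
```

View pics/side8.png

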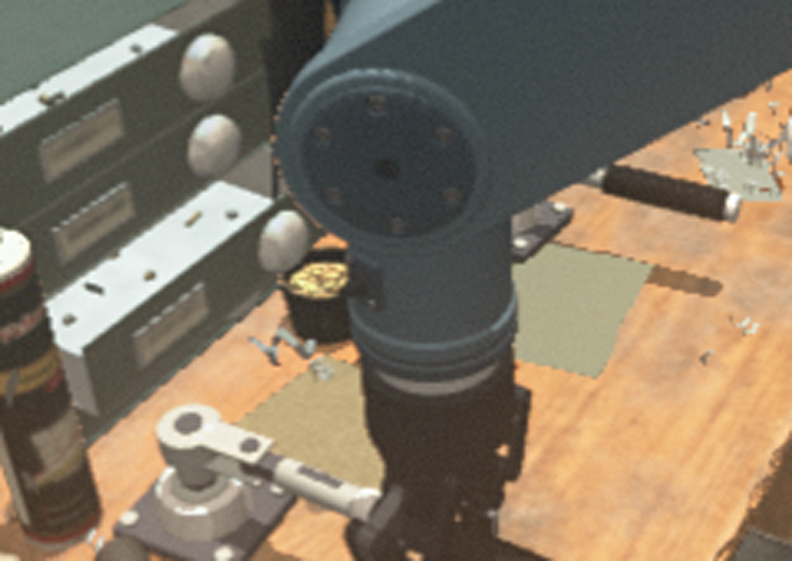

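View pics/wrist8.png

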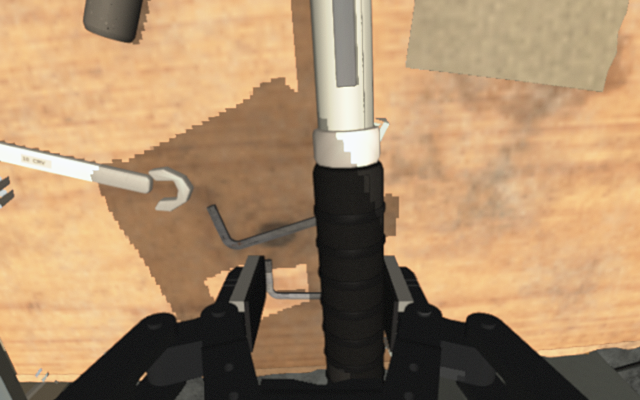

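>>> servo_tool:
  targets: [0,-2.5,0,0.017,0,-2.5,0,0.017,0,-2.5,0,0.017,0,-2.5,0,0.017,0,-2,0,0.014]

```text
time_s: 8.6
eef_pos: [0.4498, 0.3067, 0.0743]
eef_rot: [-0.051, 0.706, -0.053, -0.705]
wrist_force: [6.2, -11.1, -0.7]
opening: 0.589
```

```bash
python3 look.py 9 side wrist top
```

```text
8.6 [0.4498 0.3067 0.0743] toolY [-0.147 -0.989  0.003] ang -1.719 F [  6.22 -11.1   -0.67] Fy_tool [ 0.71 10.06 -7.79]
```

View pics/side9.png

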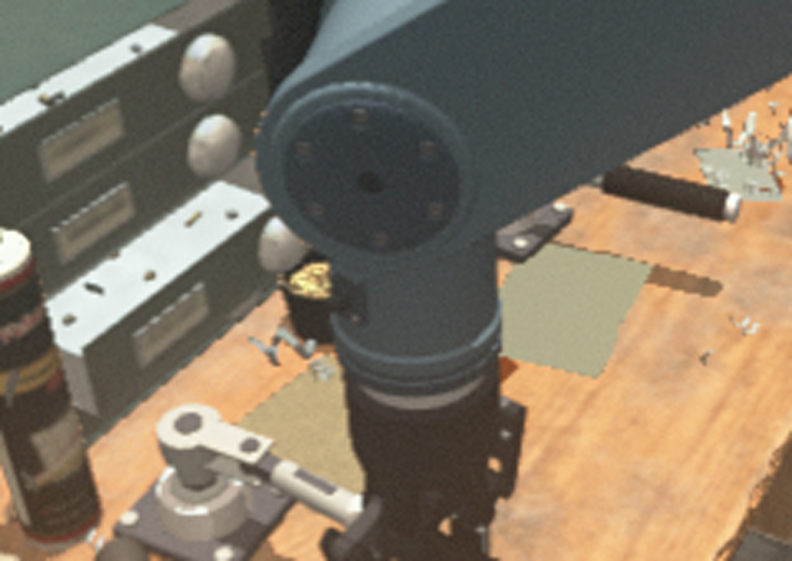

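View pics/top9.png

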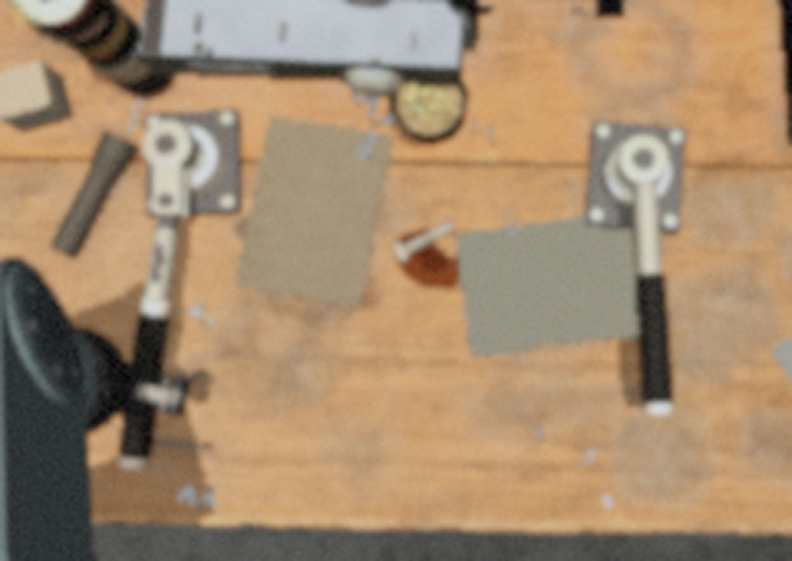

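View pics/wrist9.png

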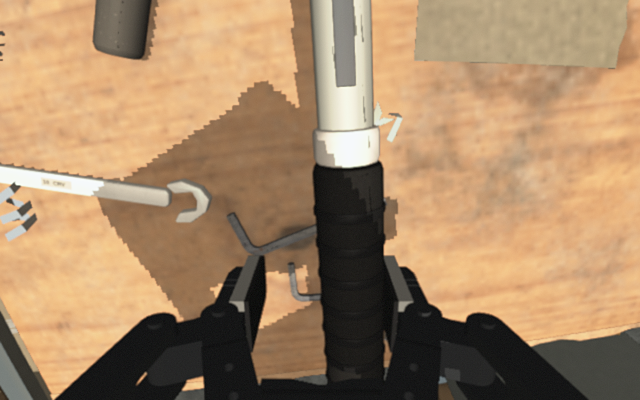

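```bash
cat > ang.py <<'E'
from h import *
from bench import telemetry
z=lambda x,y:(x/3.3+160,y/3.3+130)
t=lambda p,h=.072:ray("top",z(*p),h)[:2]
A=lambda v:np.arctan2(v[1],v[0])%(2*np.pi)
e,g,pin,b=t((132.5,463)),t((153,315)),t((166,200),.08),t((168,144),.085)
print("handle",A(e-g),A(e-t((163,235))),"pin-end",A(e-pin),np.linalg.norm(e-pin),"head",A(pin-b),"pin",pin,np.linalg.norm(pin-b))
o=telemetry.get_obs(); f=lambda p:wray(p,o["eef_pos"],o["eef_rot"],.072)[:2]
print("wrist handle",A(f((355,375))-f((347,150))), A(f((347,150))-f((343,20))))
print("tight", 2*np.pi-3.066)
E
python3 ang.py
```

```text
handle 3.0569259498919674 3.0623716256182965 pin-end 3.0563917927707784 0.20462320407943124 head 3.126945454970451 pin [0.59266645 0.28088406] 0.04384730195047076
wrist handle 3.05488134843891 3.0458253700683544
tight 3.2171853071795864
```

>>> servo_tool:
  targets: [0,-2,0,0.01,0,-2,0,0.01,0,-2,0,0.01,0,-2,0,0.01,0,0,0,0]

```text
time_s: 9.25
eef_pos: [0.451, 0.3145, 0.0742]
eef_rot: [-0.065, 0.704, -0.067, -0.704]
wrist_force: [5.8, -12.1, 0.4]
opening: 0.585
```

```bash
python3 look.py 10 top wrist
```

```text
9.25 [0.451  0.3145 0.0742] toolY [-0.186 -0.982  0.003] ang -1.758 F [  5.79 -12.1    0.45] Fy_tool [-0.41 10.82 -7.94]
```

View pics/top10.png

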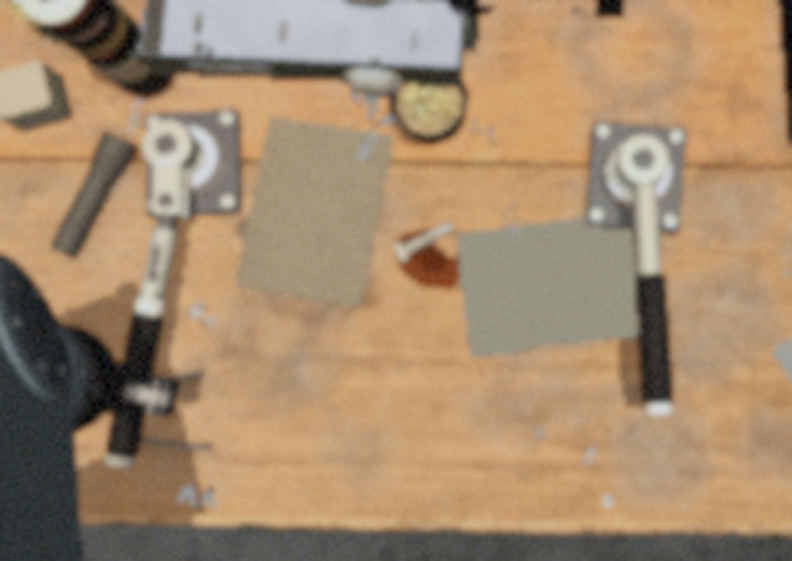

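View pics/wrist10.png

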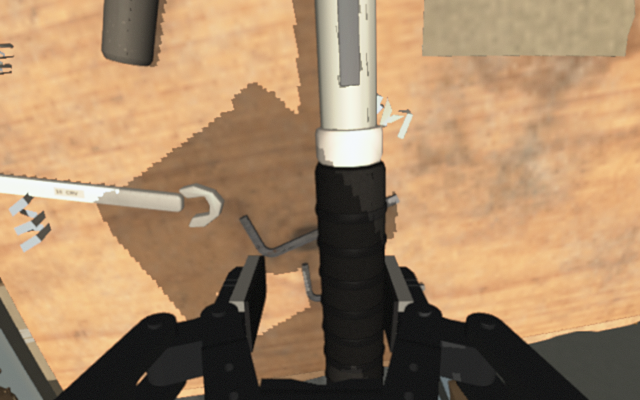

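>>> servo_tool:
  targets: [0,3,0,-0.02,0,3,0,-0.02,0,3,0,-0.02,0,3,0,-0.02,0,3,0,-0.02]

```text
time_s: 9.85
eef_pos: [0.4485, 0.2999, 0.0742]
eef_rot: [-0.03, 0.707, -0.031, -0.706]
wrist_force: [5.0, -9.5, 0.1]
opening: 0.587
```

>>> servo_tool:
  targets: [0,3,0,-0.02,0,3,0,-0.02,0,3,0,-0.02,0,3,0,-0.02,0,3,0,-0.02]

```text
time_s: 10.35
eef_pos: [0.4474, 0.2855, 0.0742]
eef_rot: [-0.005, -0.707, -0.004, 0.707]
wrist_force: [1.6, -1.6, 0.1]
opening: 0.587
```

>>> servo_tool:
  targets: [0,3,0,-0.02,0,3,0,-0.02,0,3,0,0,0,3,0,0,0,0,0,0]

```text
time_s: 10.85
eef_pos: [0.4475, 0.2742, 0.0742]
eef_rot: [-0.018, -0.707, -0.019, 0.707]
wrist_force: [-0.1, 0.3, 0.2]
opening: 0.588
```

```bash
python3 look.py 11 top wrist
```

```text
10.85 [0.4475 0.2742 0.0742] toolY [ 0.052 -0.999 -0.   ] ang -1.518 F [-0.07  0.26  0.24] Fy_tool [-0.24 -0.27  0.06]
```

View pics/top11.png

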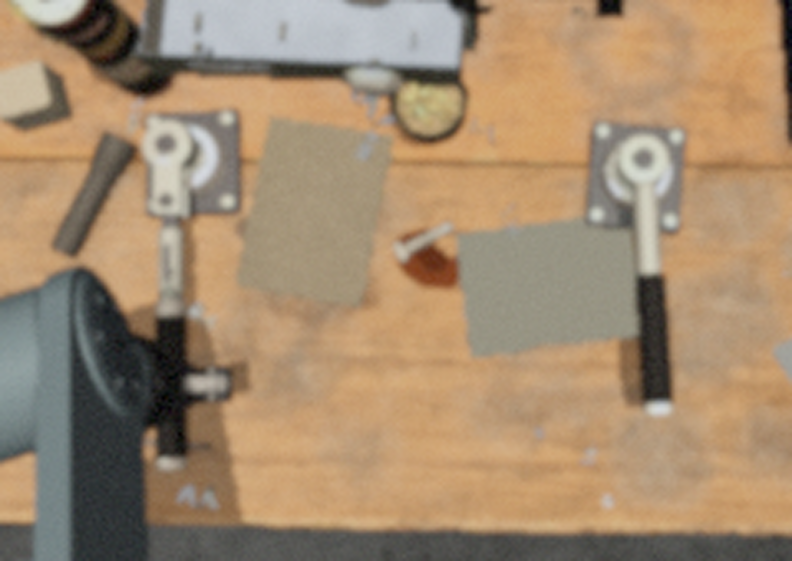

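View pics/wrist11.png

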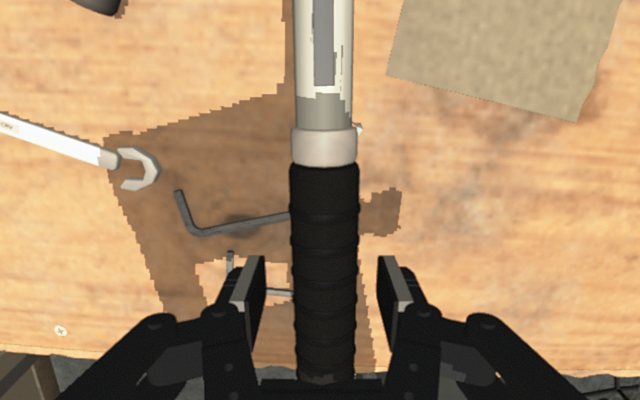

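>>> servo_tool:
  targets: [-15,0,0,0,-30,0,0,0,-40,0,0,0,-40,0,0,0,-40,0,0,0]

```text
time_s: 11.45
eef_pos: [0.4473, 0.2744, 0.2408]
eef_rot: [-0.019, -0.707, -0.019, 0.707]
wrist_force: [-0.1, 0.5, 0.3]
opening: 0.586
```

>>> servo_tool:
  targets: [0,25,25,0,0,35,25,0,0,35,25,0,0,20,10,0,0,0,0,0]

```text
time_s: 11.95
eef_pos: [0.3678, 0.1536, 0.2393]
eef_rot: [0.018, 0.707, 0.018, -0.707]
wrist_force: [-0.1, -0.3, -0.4]
opening: 0.585
```

```bash
python3 look.py 12 top side
```

```text
11.95 [0.3678 0.1536 0.2393] toolY [ 0.05  -0.999  0.   ] ang -1.52 F [-0.12 -0.33 -0.39] Fy_tool [0.39 0.33 0.13]
```

View pics/top12.png

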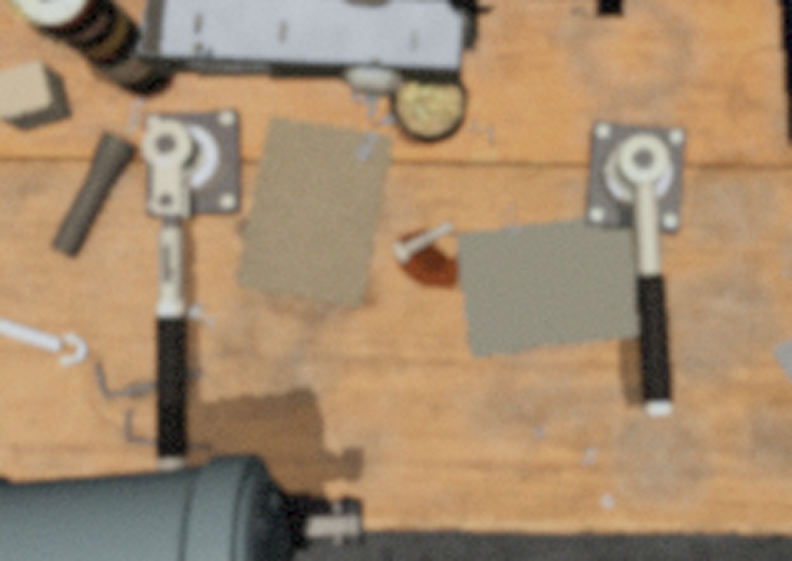

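View pics/side12.png

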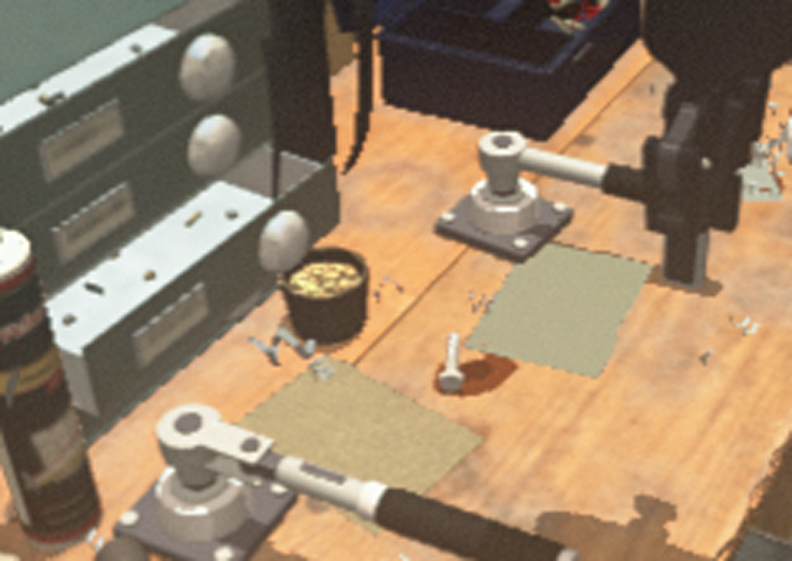

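```bash
python3 -c "
from bench import workorder; print(workorder.hand_in())"
```

```text
the job is handed in; nothing more can be done
None
```

The click wrench is tightened, broke over clearly at the pin joint, and has sprung back straight. I handed the job in at about 12 s; hand-in gives no verdict.

- **What I did:** I placed the half-open fingers either side of the grip and pushed the handle clockwise with one pad. I then eased back at the same slow pace, lifted off and moved the gripper clear.
- **Tight and broken over:** The push took about 3–4 N while the bolt turned. It rose to 10–11 N once the bolt was tight and held there while the handle bent. I stopped at a bend of about 0.2 rad, between the 0.10 needed and the 0.34 limit.
- **Last checks:**
  - The last pictures show the handle straight and the wrench head where it was when the bolt came up tight.
  - The shorter wrench shows no movement in the pictures.
  - The wrist force is back to about zero.
- **Uncertainty:** The bend is worked out from the cameras and the tool position, since no joint reading is available. My estimates ranged from about 0.19 to 0.22. Two estimates of the bolt axis differed by about 6 mm, and a rough reading of the head's angle was about 0.09 rad off the one from the plate. I took the plate's.

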